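# Put the vacuum lid on the tomatoes and pump it

## Task

Put the lid with the blue pump knob squarely on the clear canister that holds the tomatoes and let go of it. Then press the blue knob straight down until it stops, hold it there for a moment, and let it spring all the way up again. Leave the empty canister and the plain lid with the black knob where they are.

Things in the scene. Friction and masses are not known exactly. Their poses are not given: they have to be found in the camera images.
- pump_grip (a point): Loose white vacuum lid, 0.3 kg: disc 140 mm wide, 6 mm thick, over a black plug 6 mm deep, 92 mm wide; on top a grey barrel (32 mm wide, 16 tall), a stem (18 mm showing) and the blue knob (38 mm wide, 24 tall), by which it can be lifted. Point on the lid's axis at the middle of the raised knob: 58 mm over the plug's underside, 52 mm over the rim when seated. z up the axis.
- pump (a joint): How far the blue knob is pressed into the lid, in m: 0 = up (its sprung rest; pulling up moves nothing), 0.018 = down on its stop. The spring takes about 4 N to start and 11 N at the stop, and brings the knob back up when let go. The raised knob's top is 12 mm above pump_grip, which does not move with the knob.
- tomato_can_rim (a point): Clear round canister with red tomatoes, loose, about 0.7 kg, 80 mm tall, 120 mm across the top, wall 4 mm (mouth 112 mm inside). Point: centre of the mouth at rim height; z up. The lid's plug goes into the mouth with 10 mm to spare all round and the disc rests on the rim; the tomatoes do not reach the plug.
- empty_can: Bystander: the same clear canister, but empty. Origin at the centre of its underside.
- plain_lid: Bystander: a lid of the same white disc (140 mm) and plug but without a pump, with a small fixed black knob (36 mm across, its top 38 mm above the counter). Origin at the centre of the plug's underside.
Not all that is in view belongs to the job. What is shaped like the part that bears pump_grip but green or turquoise is not meant.

How it is judged:
On the way, in this order (a step that is already met when the one before it is completed fails the run):
1. the pump lid sits squarely on the tomato canister, let go, its knob up (horizontal distance between pump_grip and tomato_can_rim below 0.014 m and z of pump_grip in the frame of tomato_can_rim between 0.047 and 0.056 m and angle between pump_grip's own z axis and vertical below 0.09 rad and contact force between the fingers and pump_lid below 0.3 N and value of joint pump below 0.004 m), for 0.2 s.
2. the blue knob is pressed down to its stop with the lid seated (horizontal distance between pump_grip and tomato_can_rim below 0.014 m and z of pump_grip in the frame of tomato_can_rim between 0.047 and 0.056 m and angle between pump_grip's own z axis and vertical below 0.09 rad and value of joint pump above 0.016 m), for 0.1 s.
At the end, for the whole second after the job is handed in: The pump lid rests squarely on the tomato canister (centred within 14 mm, its disc on the rim within about 4 mm, tilted less than 5 degrees), the canister stands upright on the counter, and the blue knob is fully up again (within 3 mm) (horizontal distance between pump_grip and tomato_can_rim below 0.014 m and z of pump_grip in the frame of tomato_can_rim between 0.047 and 0.056 m and angle between each of pump_grip, tomato_can_rim's own z axis and vertical below 0.09 rad and value of joint pump below 0.003 m and height (world z) of tomato_can_rim between 0.07 and 0.09 m); the robot touches nothing.
It fails at once if the empty canister is moved more than 25 mm (distance of empty_can from where it was at the start of the episode above 0.025 m).
It fails at once if the plain lid is moved more than 25 mm (distance of plain_lid from where it was at the start of the episode above 0.025 m).
It also fails if it takes over 53 s, if anything falls off the work surface, if the arm or the gripper's body presses on something with over 40 N, if the wrist force passes 120 N, or if a joint passes its speed limit or range.

## Robot

A 6-joint arm with a two-finger parallel gripper is mounted at the origin on the work surface. World frame = base frame: x ahead of the robot, y to its left, z up, the work surface at z = 0. Lengths are in m, angles in rad, forces in N, time in s.
With the tool pointing down it reaches from about 0.325 to 0.9 m from the base axis. Payload 3.5 kg.
Tool frame: the origin (TCP) lies between the finger pads; the fingertips stand 8 mm ahead of it and the grasp point (between the pads) lies 11 mm behind it (finger_overhang is the distance from the TCP to the fingertips, in m); z points along the fingers, y is the line along which they close (so a half turn about z gives the same grasp; the last joint's range is limited). The gripper opens to 85 mm and grips with 20 to 120 N. Pads are 22 mm wide; open, the fingers measure 114 mm over their backs; the gripper's body (76 mm by 85 mm) begins 54 mm behind the grasp point. The pads swing forward as they close: fully open they stand 13 mm farther back than shut.
Start: joints at [-1.446, 0.276, -0.026, 1.268, 0, 1.467], TCP at [0.141, -0.609, 0.239] pointing down, gripper open.
Joint ranges: [-3.12, 3.12], [-0.85, 1.88], [-1.08, 1.24], [-1.95, 2.15], [-1.57, 1.53], [-3.14, 3.14]. Speed limits (rad/s): [2.57, 2.57, 3.14, 3.14, 3.14, 3.14].

## Interface

Orientations are given as a rotation vector (axis times angle).
In Python, from station import * gives the robot as it stands. The module is installed in compiled form; this text tells all that it offers.
- The arm moves only by the shell command python3 -m inch 'ROWS' [FORCE]. ROWS is a JSON object of lists of equal length, an entry for each row: "delta_pos": the shift along the tool's x, y, z in mm, a list of three; "turn": the turn about the tool's z in degrees; "fingers": the finger opening in mm, from 0 to 85.4. In form: {"delta_pos": [[tx, ty, tz], ...], "turn": [turn, ...], "fingers": [fingers, ...]}. A call has 1 to 10 rows; each row shifts and turns the commanded pose from where the row before left it, along the tool's axes as they then stand; what a row does not reach is not made up. A row lasts 1/8 s, in which the tool goes at most 62.5 mm and 10.7 degrees, less where a joint would pass 70% of its speed; a pose out of reach is approached as far as the arm can. A call with a gripper value outside its range is refused whole. The fingers move at their own pace and stop on an object; FORCE is the grip in N (left out, the last holds). Time passes only in rows, so rows that do not move let the fingers close. It gives the time, the measured TCP pose, the force, the opening and the grip force at its end, in the units of the state.
- get_obs(): the state, without advancing time (a new reading comes with each control period).
- get_image(name): name is "scene" or "side" or "wrist"; returns (picture, depth): 384x512x3 uint8, red, green, blue; 384x512 float32, m along the optical axis (not along the pixel's ray), 0 where there is no reading.
- calibration(name): a dict with "fx", "fy", "cx", "cy" (pixels), "world_from_camera" (4x4, takes a point from camera to world coordinates). Camera axes: x right, y down, z forward; pixel columns grow to the right and rows downward; lengths in m; the calibration is good to about 2 mm. A picture is of the moment at which its call begins: read the wrist's pose just before it. calibration takes no time and is no camera call; for the wrist camera it gives the pose at the moment of the call.
- sign_off(): hands the job in; it is judged then, once.
The state is a dict: "time_s": time; "joint_pos": joint angles; "joint_velocities": joint speeds; "effort": joint torques, N m; "eef_pos": TCP position; "ee_rot": TCP orientation; "contact_force": force on the tool from outside, world axes, zero at the start; "ft_torque": the same for the moment, N m; "width": finger opening in m; "grasp_force": force on a finger pad.
Only numpy, scipy, OpenCV 4.12 (cv2) and the standard library are available. Lean on these libraries where they do the work, as an engineer would, in place of code of your own. Each camera call takes 0.05 s, during which the arm holds its last target. There are 200 camera calls.

## Working session

There is one attempt and no reset: what is moved stays moved. The work goes in short steps, Python scripts to look and compute and a shell command to move; the robot and the scene stay as the last step left them, time stands still between calls to the robot, and variables do not carry over. Pictures are saved under pics/ and viewed, at most 10 in all, crops included, and the job is handed in when it is done.

```bash
mkdir -p pics; cat > h.py <<'E'
import numpy as np, cv2
from station import *
def snap(name, tag):
    c=calibration(name); im,d=get_image(name)
    cv2.imwrite(f'pics/{tag}.png',im[:,:,::-1]); np.savez(f'pics/{tag}.npz',im=im,d=d,T=c['world_from_camera'],K=[c['fx'],c['fy'],c['cx'],c['cy']])
    return load(tag)
def load(tag):
    z=np.load(f'pics/{tag}.npz'); im,d,T=z['im'],z['d'],z['T']; fx,fy,cx,cy=z['K']
    v,u=np.mgrid[:d.shape[0],:d.shape[1]]
    P=np.stack([(u-cx)/fx*d,(v-cy)/fy*d,d],-1)@T[:3,:3].T+T[:3,3]
    P[d==0]=np.nan
    return im,d,P
E
python3 - <<'E'
from h import *
a=snap('scene','s0')[0]; b=snap('side','d0')[0]
cv2.imwrite('pics/both.png',cv2.resize(np.vstack([a,b])[:,:,::-1],None,fx=.78,fy=.78))
o=get_obs(); print(o['time_s'],o['eef_pos'],o['ee_rot'],o['width'])
E
```

```text
0.1 [ 0.14104178 -0.60817776  0.23824319] [-3.11921065e+00 -3.56858779e-01  2.17428031e-05] 0.08530582886022128
```

View pics/both.png

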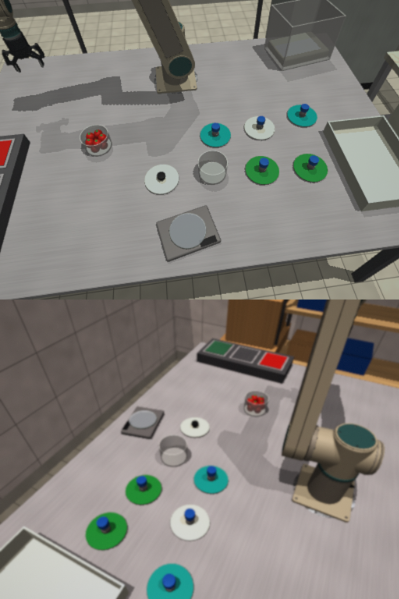

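The picture shows these candidates (full-resolution scene pixels):
- White lid with blue knob: (333,160), side view (244,283).
- Turquoise lids: (276,172) and (387,147).
- Green lids: (336,217) and (398,214).
- Plain white lid with black knob: (207,229).

I choose the white and blue one at (333,160). The tomato canister is at (122,179) and the empty one at (272,215).

```bash
cat > m.py <<'E'
from h import *
def meas(tag,box,kind):
    im,d,P=load(tag); u0,v0,u1,v1=box
    I=im[v0:v1,u0:u1].astype(int); Q=P[v0:v1,u0:u1]; r,g,b=I[...,0],I[...,1],I[...,2]
    m={'blue':(b>r+50)&(b>g+40),'red':(r>g+60)&(r>b+60)}[kind]
    p=Q[m]; p=p[~np.isnan(p[:,0])]
    print(tag,kind,len(p),'med',np.median(p,0).round(3),'min',p.min(0).round(3),'max',p.max(0).round(3))
    return Q,I
E
python3 - <<'E'
from m import *
for tag,bx,bt in [('s0',(305,135,360,185),(95,150,150,205)),('d0',(215,255,275,315),(305,110,350,150))]:
    Q,I=meas(tag,bx,'blue'); 
    w=(I.min(-1)>150)&(abs(Q[...,2]-.012)<.006)&(np.ptp(I,axis=-1)<25)
    p=Q[w]; 
    if len(p)>5: (c,r)=cv2.minEnclosingCircle(p[:,:2].astype(np.float32)); print('disc',len(p),c,r,np.nanmedian(p[:,2]))
    Q,I=meas(tag,bt,'red')
    p=Q[(Q[...,2]>.068)&(Q[...,2]<.09)]; print('rim',len(p),p.min(0).round(3),p.max(0).round(3))
    if len(p)>5: print(cv2.minEnclosingCircle(p[:,:2].astype(np.float32)))
a=cv2.resize(load('s0')[0][125:195,300:370],(400,400)); b=cv2.resize(load('s0')[0][150:220,85:155],(400,400))
cv2.imwrite('pics/crop1.png',np.hstack([a,b])[:,:,::-1])
E
```

```text
s0 blue 62 med [0.408 0.357 0.071] min [0.389 0.339 0.066] max [0.425 0.374 0.075]
disc 676 (0.386342853307724, 0.32251274585723877) 0.10735058784484863 0.01201568142509557
s0 red 315 med [ 0.409 -0.371  0.064] min [ 0.37  -0.409  0.027] max [ 0.461 -0.325  0.079]
rim 347 [ 0.346 -0.429  0.068] [ 0.473 -0.31   0.086]
((0.4090498685836792, -0.3722461462020874), 0.06368139386177063)
d0 blue 144 med [0.404 0.361 0.069] min [0.388 0.343 0.056] max [0.422 0.376 0.074]
disc 1506 (0.4126977324485779, 0.3668029308319092) 0.08138354122638702 0.011724957228624822
d0 red 189 med [ 0.409 -0.359  0.066] min [ 0.364 -0.395  0.037] max [ 0.459 -0.309  0.083]
rim 252 [ 0.348 -0.433  0.068] [ 0.467 -0.308  0.084]
((0.40850141644477844, -0.37116727232933044), 0.06302361935377121)
```

View pics/crop1.png

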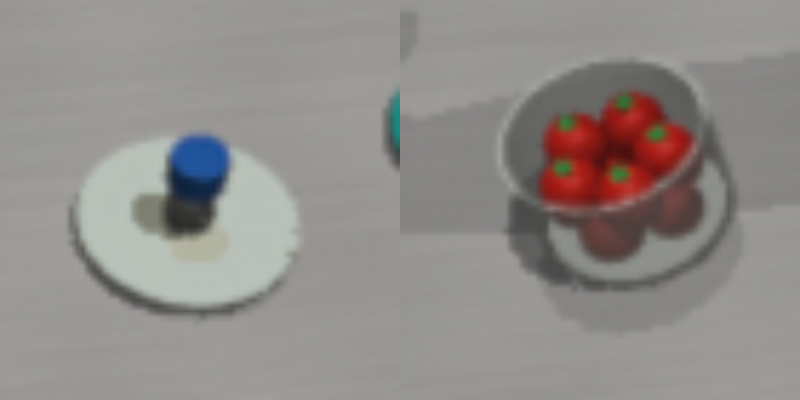

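```bash
python3 -m inch '{"delta_pos":[[20,-22,0],[40,-45,0],[40,-45,0],[40,-45,0],[40,-45,0],[40,-45,0],[40,-45,0],[40,-45,0],[40,-45,0],[20,-22,0]],"turn":[0,0,0,0,0,0,0,0,0,0],"fingers":[85,85,85,85,85,85,85,85,85,85]}' 40
cat >> h.py <<'E'
from scipy.spatial.transform import Rotation as Ro
def go(x,y,z):
    o=get_obs(); R=Ro.from_rotvec(o['ee_rot']).as_matrix()
    print('t',o['time_s'],'pos',np.round(o['eef_pos'],4),'tooldelta mm',(R.T@(np.array([x,y,z])-o['eef_pos'])*1000).round(1),'q',np.round(o['joint_pos'],2),'w',o['width'],'F',np.round(o['contact_force'],1),'tool x',R[:,0].round(3),'z',R[:,2].round(3))
E
python3 -c "
from h import *
go(.407,.357,.2)"
```

```text
time_s: 1.35
eef_pos: [0.4009, -0.1313, 0.239]
ee_rot: [-3.12, -0.362, 0.0]
contact_force: [-0.1, -0.7, 0.4]
width: 0.0849
grasp_force: 0.0
t 1.35 pos [ 0.4009 -0.1313  0.239 ] tooldelta mm [ 117.6 -474.    39.3] q [-0.47 -0.09 -0.43  1.23  0.    2.44] w 0.08486825565803069 F [-0.1 -0.7  0.4] tool x [ 0.973  0.229 -0.   ] z [-0.     0.001 -1.   ]
```

```bash
python3 -m inch '{"delta_pos":[[0,0,0],[0,0,0],[0,0,0],[0,0,0],[0,0,0],[0,0,0],[0,0,0],[0,0,0],[0,0,0],[0,0,0]],"turn":[-10,-10,-10,-10,-10,-10,-10,-10,-10,0],"fingers":[85,85,85,85,85,85,85,85,85,85]}'
python3 -c "
from h import *
go(.407,.357,.2)"
```

```text
time_s: 2.6
eef_pos: [0.4002, -0.1338, 0.2389]
ee_rot: [-1.957, -2.457, 0.0]
contact_force: [0.2, -0.2, 0.7]
width: 0.0849
grasp_force: 0.0
t 2.6 pos [ 0.4002 -0.1338  0.2389] tooldelta mm [476.8 116.5  39.1] q [-0.48 -0.09 -0.43  1.23 -0.    0.87] w 0.08489276806501611 F [ 0.2 -0.2  0.7] tool x [-0.224  0.975  0.001] z [-0.001  0.    -1.   ]
```

```bash
python3 -m inch '{"delta_pos":[[30,7,2],[55,13,4],[55,13,5],[55,14,5],[55,14,5],[55,14,5],[55,14,5],[55,14,5],[45,10,3],[15,3,0]],"turn":[0,0,0,0,0,0,0,0,0,0],"fingers":[85,85,85,85,85,85,85,85,85,85]}'
python3 - <<'E'
from h import *
go(.407,.357,.05)
im,d,P=snap('wrist','w1')
m=(P[...,2]>.064)&(P[...,2]<.08)
b=im.astype(int); m&=(b[...,2]>b[...,0]+50)&(b[...,2]>b[...,1]+40)
# component nearest expected
n,l,s,c=cv2.connectedComponentsWithStats(m.astype(np.uint8))
for i in range(1,n):
    if s[i,4]>60: p=P[l==i]; print(c[i],s[i,4],np.mean(p,0).round(4),cv2.minEnclosingCircle(p[:,:2].astype(np.float32)))
go(.407,.357,.05)
E
```

```text
time_s: 3.85
eef_pos: [0.4058, 0.357, 0.1997]
ee_rot: [-1.954, -2.459, 0.001]
contact_force: [0.2, -0.4, 0.8]
width: 0.0847
grasp_force: 0.0
t 3.85 pos [0.4058 0.357  0.1997] tooldelta mm [ -0.3   1.3 149.7] q [ 0.6   0.15 -0.27  1.15  0.    1.94] w 0.08470535098658703 F [ 0.2 -0.4  0.8] tool x [-0.226  0.974 -0.   ] z [-0.001 -0.    -1.   ]
[248.15846539 190.65137615] 1199 [0.4039 0.3585 0.0689] ((0.40404874086380005, 0.3581678569316864), 0.018143998458981514)
[462.31471536 282.58539205] 931 [0.6296 0.3151 0.0691] ((0.6303219795227051, 0.3140372335910797), 0.01882663182914257)
t 3.9 pos [0.4061 0.3575 0.1999] tooldelta mm [ -0.9   0.8 149.9] q [ 0.6   0.15 -0.27  1.15  0.    1.94] w 0.08476156585080691 F [ 1.   1.2 -1. ] tool x [-0.226  0.974  0.001] z [-0.     0.001 -1.   ]
```

View pics/w1.png

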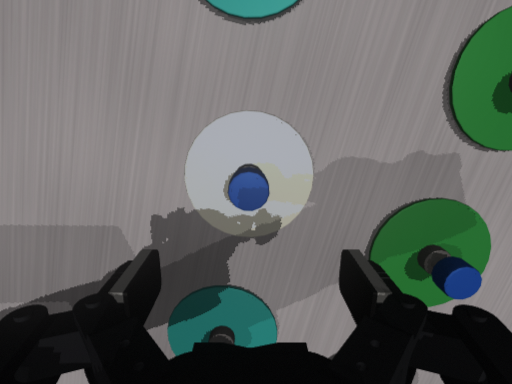

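The wrist view shows the white lid with its blue knob at (248,190), between the open fingers. The turquoise and green lids are well clear. Next I go down and grip.

```bash
python3 -m inch '{"delta_pos":[[1,-2,20],[0,0,40],[0,0,40],[0,0,30],[0,0,15],[0,0,7],[0,0,0],[0,0,0],[0,0,0],[0,0,0]],"turn":[0,0,0,0,0,0,0,0,0,0],"fingers":[85,85,85,85,85,85,85,20,20,20]}' 40
python3 -m inch '{"delta_pos":[[0,0,0],[0,0,0],[0,0,-5],[0,0,-15],[0,0,-30],[0,0,-40],[0,0,-40],[0,0,-20],[0,0,0]],"turn":[0,0,0,0,0,0,0,0,0],"fingers":[20,20,20,20,20,20,20,20,20]}' 60
python3 -c "
from h import *
snap('wrist','w2');snap('side','d2')
go(.409,-.371,.2)"
```

```text
time_s: 5.15
eef_pos: [0.4046, 0.3559, 0.0491]
ee_rot: [1.954, 2.459, 0.002]
contact_force: [-0.4, -0.9, 3.8]
width: 0.037
grasp_force: 40.1
time_s: 6.28
eef_pos: [0.4052, 0.3562, 0.2005]
ee_rot: [1.954, 2.459, 0.006]
contact_force: [0.2, 0.0, -3.3]
width: 0.0365
grasp_force: 60.9
t 6.375 pos [0.4035 0.355  0.1976] tooldelta mm [-708.5 -158.6   -1.8] q [ 0.6   0.15 -0.28  1.15 -0.    1.94] w 0.03637128259887024 F [ 0.2 -0.2 -2.7] tool x [-0.226  0.974 -0.001] z [-0.001 -0.001 -1.   ]
```

View pics/w2.png

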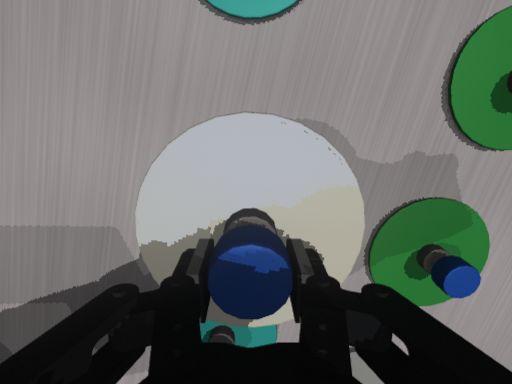

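```bash
python3 - <<'E'
from h import *
im,d,P=load('w2'); b=im.astype(int)
w=(b.min(-1)>110)&(np.ptp(b,axis=-1)<60)&(P[...,2]>.13)&(P[...,2]<.2)
p=P[w]; A=np.c_[p[:,:2],np.ones(len(p))]
z0=np.median(p[:,2]); k=abs(p[:,2]-z0)<.012
s=np.linalg.lstsq(A[k],p[k,2],rcond=None)[0]; print('tilt',s[:2],k.sum(),z0); (c,r)=cv2.minEnclosingCircle(p[k,:2].astype(np.float32)); print(c,r)
E
python3 -m inch '{"delta_pos":[[-20,-5,0],[-40,-9,0],[-55,-12,0],[-55,-12,0],[-55,-12,0],[-55,-12,0],[-55,-12,0],[-55,-12,0],[-55,-12,0],[-55,-12,0]],"turn":[0,0,0,0,0,0,0,0,0,0],"fingers":[20,20,20,20,20,20,20,20,20,20]}'
python3 -m inch '{"delta_pos":[[-55,-12,0],[-50,-11,0],[-40,-9,0],[-25,-6,0],[-10,-3,0],[0,0,0]],"turn":[0,0,0,0,0,0],"fingers":[20,20,20,20,20,20]}'
python3 -c "
from h import *
snap('wrist','w3');snap('scene','s3');snap('side','d3')
go(.409,-.371,.2)"
```

```text
tilt [0.003304   0.00248208] 24111 0.1622926366089815
(0.4043821096420288, 0.35771259665489197) 0.07027219980955124
time_s: 7.62
eef_pos: [0.4077, -0.1582, 0.197]
ee_rot: [-1.954, -2.457, 0.001]
contact_force: [1.0, -0.0, -4.0]
width: 0.0361
grasp_force: 60.8
time_s: 8.38
eef_pos: [0.4101, -0.3404, 0.1978]
ee_rot: [-1.954, -2.458, -0.001]
contact_force: [-1.1, 0.6, -3.4]
width: 0.0366
grasp_force: 60.8
t 8.525 pos [ 0.4104 -0.3395  0.1981] tooldelta mm [-30.3  -8.6  -1.9] q [-0.81  0.14 -0.28  1.15  0.    0.53] w 0.03644355978895686 F [ 0.1  1.  -3. ] tool x [-0.227  0.974  0.001] z [-0.001  0.001 -1.   ]
```

View pics/w3.png

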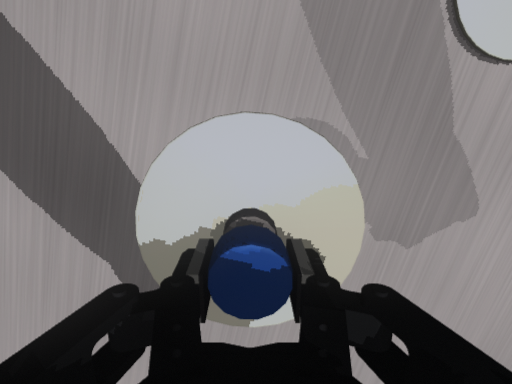

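The lid hangs level and clear of everything. I move the last 34 mm over and lower it to about 4 mm above the rim.

```bash
python3 -m inch '{"delta_pos":[[-10,-3,0],[-15,-4,0],[-8,-2,0],[0,0,15],[0,0,20],[0,0,15],[0,0,8],[0,0,0]],"turn":[0,0,0,0,0,0,0,0],"fingers":[20,20,20,20,20,20,20,20]}'
python3 - <<'E'
from h import *
a=snap('scene','s4')[0][100:240,60:200]; b=snap('side','d4')[0][60:200,255:395]
cv2.imwrite('pics/c4.png',np.hstack([cv2.resize(x,(400,400)) for x in (a,b)])[:,:,::-1])
go(.409,-.3735,.1225)
E
```

```text
time_s: 9.52
eef_pos: [0.4089, -0.3747, 0.1394]
ee_rot: [-1.953, -2.458, -0.001]
contact_force: [0.4, 0.2, -2.7]
width: 0.0364
grasp_force: 60.8
t 9.625 pos [ 0.4096 -0.3755  0.1408] tooldelta mm [ 2.1 -0.2 18.3] q [-0.86  0.23 -0.31  1.03 -0.    0.48] w 0.036642009499265715 F [ 0.1  0.3 -3.6] tool x [-0.226  0.974 -0.001] z [ 0.001 -0.001 -1.   ]
```

View pics/c4.png

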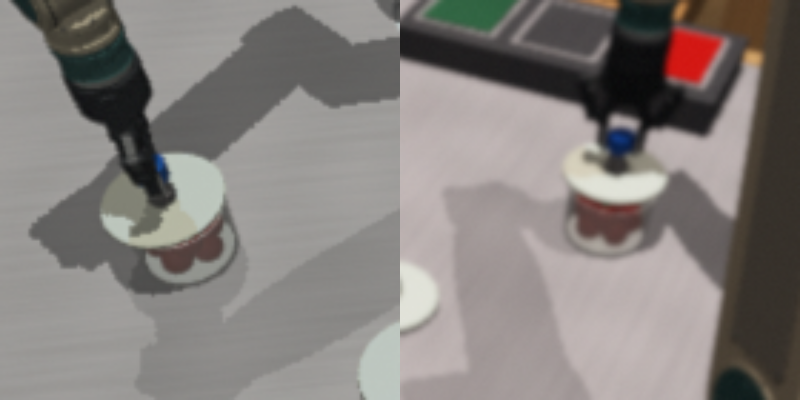

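Both views show the lid level and centred over the tomato canister: scene crop (165,200), side crop (615,170). I shift it 2 mm and lower it the rest of the way.

```bash
python3 -m inch '{"delta_pos":[[2,0,5],[0,0,5],[0,0,4],[0,0,2],[0,0,1],[0,0,0]],"turn":[0,0,0,0,0,0],"fingers":[20,20,20,20,20,20]}'
python3 -m inch '{"delta_pos":[[0,0,1],[0,0,0]],"turn":[0,0],"fingers":[20,20]}'
```

```text
time_s: 10.38
eef_pos: [0.4089, -0.3734, 0.1235]
ee_rot: [1.954, 2.459, -0.0]
contact_force: [-0.6, 0.2, -2.2]
width: 0.0363
grasp_force: 60.9
time_s: 10.62
eef_pos: [0.409, -0.3735, 0.1231]
ee_rot: [1.954, 2.459, -0.0]
contact_force: [-1.7, 2.2, 4.2]
width: 0.0364
grasp_force: 61.1
```

The wrist force went from -2 N to +4 N, so the lid is seated. I release and rise.

```bash
python3 -m inch '{"delta_pos":[[0,0,0],[0,0,0],[0,0,0],[0,0,0],[0,0,-10],[0,0,-25],[0,0,-30],[0,0,-25],[0,0,0]],"turn":[0,0,0,0,0,0,0,0,0],"fingers":[75,75,75,75,75,75,75,0,0]}'
python3 - <<'E'
from h import *
im,d,P=snap('wrist','w5'); snap('scene','s5');snap('side','d5')
b=im.astype(int); bl=(b[...,2]>b[...,0]+50)&(b[...,2]>b[...,1]+40)&(abs(P[...,2]-.143)<.008)
p=P[bl]; print('knob',len(p),p.mean(0),cv2.minEnclosingCircle(p[:,:2].astype(np.float32)))
w=(b.min(-1)>110)&(np.ptp(b,axis=-1)<60)&(abs(P[...,2]-.086)<.012); p=P[w]
s=np.linalg.lstsq(np.c_[p[:,:2],np.ones(len(p))],p[:,2],rcond=None)[0]; print('disc',s[:2],np.median(p[:,2]),cv2.minEnclosingCircle(p[:,:2].astype(np.float32)))
go(.409,-.372,.2)
a=load('scene' and 's5')[0][100:240,60:200]; q=load('d5')[0][60:200,255:395]
cv2.imwrite('pics/c5.png',np.hstack([cv2.resize(x,(400,400)) for x in (a,q)])[:,:,::-1])
E
```

```text
time_s: 11.75
eef_pos: [0.4103, -0.3749, 0.2154]
ee_rot: [1.951, 2.455, -0.002]
contact_force: [-0.4, -0.3, -0.5]
width: 0.0394
grasp_force: 0.0
knob 1748 [ 0.40745747 -0.37011699  0.14313747] ((0.4083143174648285, -0.3713871240615845), 0.018187694251537323)
disc [0.00081834 0.0008611 ] 0.08518752327408458 ((0.40828463435173035, -0.37133875489234924), 0.0697840228676796)
t 11.9 pos [ 0.4084 -0.3728  0.2115] tooldelta mm [ 0.6  0.7 11.5] q [-0.86  0.17 -0.22  1.18  0.    0.49] w 0.017090917378071748 F [-0.6  0.9 -0. ] tool x [-0.226  0.974  0.001] z [-0.001  0.001 -1.   ]
```

View pics/c5.png

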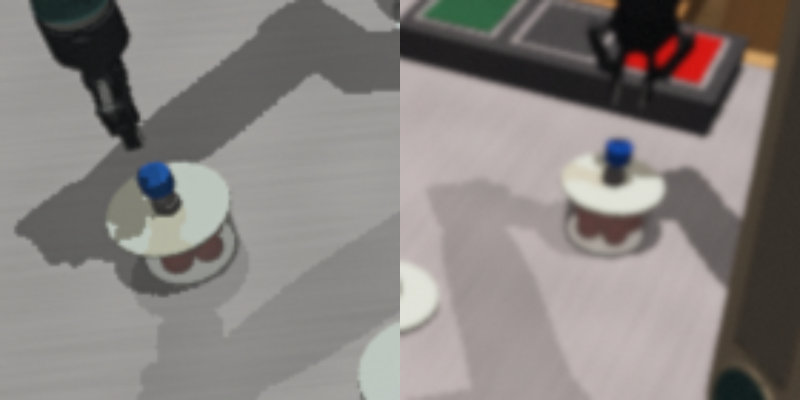

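The lid sits flat and centred with the knob up: scene crop (155,180), side crop (618,152). Now I press with closed fingers.

```bash
python3 -m inch '{"delta_pos":[[1,0,0],[0,0,15],[0,0,20],[0,0,12],[0,0,6],[0,0,4],[0,0,3],[0,0,4],[0,0,4],[0,0,3]],"turn":[0,0,0,0,0,0,0,0,0,0],"fingers":[0,0,0,0,0,0,0,0,0,0]}'
python3 -m inch '{"delta_pos":[[0,0,2],[0,0,1],[0,0,0]],"turn":[0,0,0],"fingers":[0,0,0]}'
```

```text
time_s: 13.15
eef_pos: [0.409, -0.3728, 0.1426]
ee_rot: [1.954, 2.458, -0.001]
contact_force: [-2.0, 2.4, 6.4]
width: -0.0
grasp_force: 3.8
time_s: 13.52
eef_pos: [0.409, -0.3728, 0.14]
ee_rot: [1.953, 2.458, -0.001]
contact_force: [-2.0, 1.7, 9.0]
width: -0.0003
grasp_force: 4.3
```

```bash
python3 -m inch '{"delta_pos":[[0,0,2],[0,0,2],[0,0,1],[0,0,0]],"turn":[0,0,0,0],"fingers":[0,0,0,0]}'
python3 -m inch '{"delta_pos":[[0,0,1],[0,0,1],[0,0,0],[0,0,0]],"turn":[0,0,0,0],"fingers":[0,0,0,0]}'
```

```text
time_s: 14.02
eef_pos: [0.409, -0.3728, 0.1353]
ee_rot: [1.953, 2.458, -0.001]
contact_force: [-2.1, 2.6, 10.8]
width: 0.0003
grasp_force: 5.2
time_s: 14.52
eef_pos: [0.4091, -0.3728, 0.1341]
ee_rot: [1.953, 2.458, -0.001]
contact_force: [-3.5, 4.4, 14.2]
width: 0.0001
grasp_force: 7.0
```

```bash
python3 -m inch '{"delta_pos":[[0,0,1],[0,0,0],[0,0,0],[0,0,0],[0,0,0]],"turn":[0,0,0,0,0],"fingers":[0,0,0,0,0]}'
python3 - <<'E'
from h import *
a=snap('scene','s6')[0][100:240,60:200]; q=snap('side','d6')[0][60:200,255:395]
cv2.imwrite('pics/c6.png',np.hstack([cv2.resize(x,(400,400)) for x in (a,q)])[:,:,::-1])
E
```

```text
time_s: 15.15
eef_pos: [0.4092, -0.3729, 0.134]
ee_rot: [1.953, 2.458, -0.001]
contact_force: [-5.1, 5.1, 18.9]
width: 0.0
grasp_force: 9.5
```

View pics/c6.png

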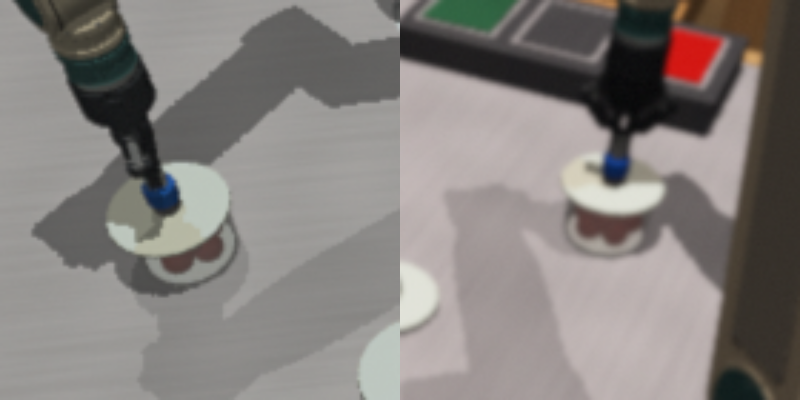

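The knob is down on its stop at scene crop (160,195): the tool no longer moves and the force climbs to 19 N. I rise and check.

```bash
python3 -m inch '{"delta_pos":[[0,0,-5],[0,0,-8],[0,0,-10],[0,0,-20],[0,0,-25],[0,0,-20],[0,0,0],[0,0,0]],"turn":[0,0,0,0,0,0,0,0],"fingers":[0,0,0,0,0,0,0,0]}'
python3 - <<'E'
from h import *
im,d,P=snap('wrist','w7')
b=im.astype(int); bl=(b[...,2]>b[...,0]+50)&(b[...,2]>b[...,1]+40)&(P[...,2]>.11)&(P[...,2]<.16)
p=P[bl]; print('knob',len(p),np.median(p,0),cv2.minEnclosingCircle(p[:,:2].astype(np.float32)))
w=(b.min(-1)>110)&(np.ptp(b,axis=-1)<60)&(abs(P[...,2]-.086)<.012); p=P[w]
s=np.linalg.lstsq(np.c_[p[:,:2],np.ones(len(p))],p[:,2],rcond=None)[0]; print('disc',s[:2],np.median(p[:,2]),cv2.minEnclosingCircle(p[:,:2].astype(np.float32)))
s=snap('scene','s7')[0]; q=snap('side','d7')[0]
cv2.imwrite('pics/c7.png',np.hstack([cv2.resize(s[100:240,60:200],(400,400)),cv2.resize(q[60:200,255:395],(400,400))])[:,:,::-1])
go(.409,-.372,.2)
E
```

```text
time_s: 16.25
eef_pos: [0.4083, -0.372, 0.2174]
ee_rot: [-1.954, -2.459, -0.0]
contact_force: [0.5, -0.7, -1.0]
width: 0.0002
grasp_force: 0.0
knob 1475 [ 0.4090254  -0.36820424  0.14309036] ((0.40836477279663086, -0.371464341878891), 0.018219225108623505)
disc [0.00071745 0.00084189] 0.08518890625232592 ((0.40806716680526733, -0.371511846780777), 0.06994552165269852)
t 16.4 pos [ 0.4081 -0.3717  0.217 ] tooldelta mm [-0.5  0.8 17. ] q [-0.86  0.16 -0.22  1.19 -0.    0.49] w 0.00032977671453554667 F [-0.3 -0.  -1.3] tool x [-0.226  0.974  0.002] z [-0.002  0.002 -1.   ]
```

View pics/c7.png

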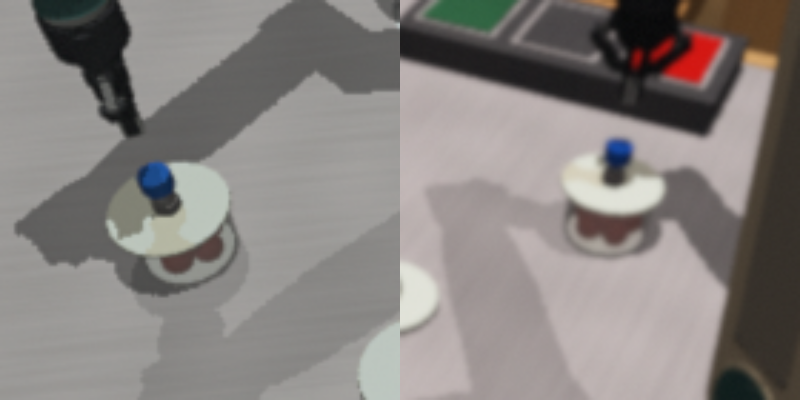

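The knob is fully up again, with its top at 0.143 m as before the press. The lid is level and centred, and the robot is clear of it.

```bash
python3 -c "
from station import *
print(sign_off())"
```

```text
the job is handed in; nothing more can be done
None
```

The blue-knob lid sits level and centred on the tomato canister, its knob was pressed to the stop and sprang fully back up, and I handed the job in at about 16.4 s of the 53 s, with no verdict returned; the arm stayed clear of the empty canister and the plain lid throughout.

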